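# Snap the yellow price sign onto its counter stand

### The job

Take the yellow price sign off its parking peg and slide its tube down over the square stub of the counter stand, with the tube's holes lined up with the orange spring button, pressing it fully home until the button has popped out through the hole. Then let go and leave it standing upright on the stand; leave the red sign on its peg.

Things in the scene. Friction and masses are not known exactly. Their poses are not given: they have to be found in the camera images.
- sign_yellow: Yellow sign, 0.16 kg. Board 12 (its x) x 70 (y), 88-143 mm above origin; pinch it from above. Below it a 30 mm square tube, 24 inside, mouth flared to 38 inside, 45 outside; 18 mm holes, 32-50 mm up, in its +x and -x faces, so a half turn is no matter. Origin: tube's bottom centre, z up. Starts upright over a loose peg 34 mm high on a rack 12 mm high; two like things stand beside it, 100 mm apart.
- sign_red: Red sign, same shape, size and axes as the yellow one, on another peg of the same rack (its three pegs stand in a row, 100 mm apart; a boardless spare post 106 mm tall is on the third, in any order). Origin: bottom centre of its tube. To be left there. Its board's top is 155 mm above the table: carry the yellow sign over it.
- stand: Fixed stand: dark round foot 110 mm across, 12 high; on it a 20 mm square stub (sides along x, y), straight to 78 and tapered to 90 mm above the table. Orange 10 mm button 52 mm up sticks 7 mm out of its +x face, roughly away from the robot. Tube fully home rests on the foot, bottom 12 mm above the table, 2 mm play each side. Origin: foot's underside centre, on the table; z up.
- snap_button (a joint): Travel of the stand's spring button, m: 0 fully out, growing as pushed in, 0.010 at most. Spring 2 N at 0, 5 to 6 N when level with the tube's inside. The flared mouth pushes it in as the tube comes down: 5 to 15 N downwards, more than the sign's weight. It springs back to 0 when the hole reaches it, about 3 mm before fully home.
Things that resemble listed ones, but are neither listed nor needed, are in the scene too. What is shaped like the sign_yellow but pink or turquoise is not meant.

How it is judged:
By the outcome, as a careful person would: the job done as asked, in the order asked, and still so for the second after the job is handed in, with the robot touching nothing.
It also fails if it takes over 46 s, if anything falls off the work surface, if the arm or the gripper's body presses on something with over 40 N, if the wrist force passes 120 N, or if a joint passes its speed limit or range.

### The arm

A 7-joint arm with a two-finger parallel gripper is mounted at the origin on the work surface. World frame = base frame: x ahead of the robot, y to its left, z up, the work surface at z = 0. Lengths are in m, angles in rad, forces in N, time in s.
With the tool pointing down it reaches from about 0.4 to 0.85 m from the base axis. Payload 6.9 kg.
Tool frame: the origin (TCP) lies between the finger pads; the fingertips stand 25 mm ahead of it and the grasp point (between the pads) lies 6 mm ahead of it; z points along the fingers, y is the direction in which the jaws open and shut (so a half turn about z gives the same grasp; the last joint's range is limited). The gripper opens to 85 mm and grips with 20 to 120 N. Pads are 22 mm wide; open, the fingers measure 114 mm over their backs; the gripper's body (76 mm by 85 mm) begins 54 mm behind the grasp point. The pads swing forward as they close: fully open they stand 13 mm farther back than shut.
Start: joints at [-1.119, 0.507, -0.238, 1.5, 0.126, 1.149, -0.155], TCP at [0.212, 0.588, 0.256] pointing down, gripper open.
Joint ranges: [-3.08, 3.08], [-0.24, 2.05], [-1.43, 1.35], [0, 2.5], [-1.52, 4.66], [0.17, 1.96], [-2.89, 2.89]. Speed limits (rad/s): [2.39, 2.39, 3.14, 3.14, 3.14, 3.14, 3.14].

### API

Orientations are given as [roll, pitch, yaw] about the fixed x, y, z axes, in that order (R = Rz(yaw) Ry(pitch) Rx(roll)).
In Python, from station import arm, eyes gives the robot as it stands.
- The arm moves only by the tool step_arm, never from a script. Its argument "plan" is a list of rows, each a list of 2 entries, a list of its own where there are three numbers: the shift along the tool's x, y, z in m, then the turn, a rotation vector about the tool's x, y, z in degrees. In form: [[[tx, ty, tz], [ax, ay, az]], ...]. A call has 1 to 5 rows; each row is the pose to reach, as a shift and turn from the pose commanded when the call began, along the tool's axes at that moment; what a row does not reach only later rows make up. A row lasts 1/10 s, in which the tool goes at most 50 mm and 8.59 degrees, less where a joint would pass 70% of its speed; a pose out of reach is approached as far as the arm can. A call with a gripper value outside its range is refused whole. "claw" is the closure, from 0 (fully open) to 1 (shut), set as the call begins (left out, the last holds). The fingers move at their own pace and stop on an object; "squeeze" is the grip in N (left out, the last holds). Time passes only in rows, so rows that repeat a pose let the fingers close. It gives the time, the measured TCP pose, the force and the opening at its end, in the units of the state.
- arm.state(): the state, without advancing time (a new reading comes with each control period).
- eyes.camera(name): name is "side" or "top"; returns the picture (400x640x3 uint8, red, green, blue); there is no depth.
- eyes.get_calibration(name): a dict with "intrinsics" (3x3 intrinsics, pixels), "dist_coeffs" ([k1, k2, p1, p2, k3] as OpenCV has them; the pictures are not rectified), "pose" (4x4, takes a point from camera to world coordinates). Camera axes: x right, y up, looking along -z (the intrinsics and any distortion apply to the point x, -y, -z); pixel columns grow to the right and rows downward; lengths in m; the calibration is good to about 2 mm. A picture is of the moment at which its call begins. get_calibration takes no time and is no camera call.
- arm.job_done(): hands the job in, once; it reports no verdict.
The state is a dict: "t": time; "joints": joint angles; "joint_velocities": joint speeds; "joint_efforts": joint torques, N m; "eef_pos": TCP position; "ee_rot": TCP orientation; "wrist_force": force on the tool from outside, world axes, zero at the start; "wrist_torque": the same for the moment, N m; "grip_width": finger opening in m.
Only numpy, scipy, OpenCV 4.12 (cv2) and the standard library are available. Lean on these libraries where they do the work, as an engineer would, in place of code of your own. Each camera call takes 0.05 s, during which the arm holds its last target.

## Working session

There is one attempt and no reset: what is moved stays moved. The work goes in short steps, Python scripts to look and compute and a tool call to move; the robot and the scene stay as the last step left them, time stands still between calls to the robot, and variables do not carry over. Pictures are saved under pics/ and viewed, and the job is handed in when it is done.

Besides the shell and the picture viewer there is one more tool, called after "Request:" by a JSON object that holds its "method" and its "body", one argument or row to a line. step_arm: Moves the arm, as the interface text tells. Its arguments: {"type":"object","properties":{"plan":{"type":"array","items":{"type":"array"}},"claw":{"type":"number"},"squeeze":{"type":"number"}},"required":["plan"]}

```bash
mkdir -p pics; ls; python3 - <<'E'
from station import arm, eyes
import cv2
s=arm.state()
for k in s: print(k,s[k])
for n in ("side","top"):
    im=eyes.camera(n); cv2.imwrite(f"pics/{n}0.png",im[:,:,::-1])
    c=eyes.get_calibration(n); print(n,c)
E
```

```text
pics
t 0.0
joints [-1.11848653  0.50833549 -0.23751173  1.50114269  0.12568018  1.14886872
 -0.15478817]
joint_velocities [ 9.06231844e-04  2.27450888e-04 -4.20311097e-04  1.14908582e-05
 -4.45182198e-04  2.64358466e-04 -5.00602573e-04]
joint_efforts [-7.73780971e-05 -6.20590639e+01 -2.18690313e+00 -2.49661410e+01
  1.25947778e-02  1.19249162e-02  1.63349398e-05]
eef_pos [0.21235507 0.58733557 0.25542721]
ee_rot [-3.13982449e+00  1.85792643e-05  2.79479360e+00]
wrist_force [0.15193737 0.34638976 0.15163528]
wrist_torque [-0.05615694  0.02116916  0.03049861]
grip_width 0.0857206481961031
side {'intrinsics': array([[519.91222984,   0.        , 308.19790885],
       [  0.        , 519.91222984, 192.90372076],
       [  0.        ,   0.        ,   1.        ]]), 'dist_coeffs': array([0.01140696, 0.        , 0.        , 0.        , 0.        ]), 'pose': array([[ 0.97200873,  0.17574598, -0.15592426,  0.26893667],
       [-0.23494065,  0.72317174, -0.64948097, -0.75133601],
       [-0.00138365,  0.66793412,  0.74421912,  1.01114106],
       [ 0.        ,  0.        ,  0.        ,  1.        ]])}
top {'intrinsics': array([[392.82308797,   0.        , 319.89669149],
       [  0.        , 392.82308797, 189.80395186],
       [  0.        ,   0.        ,   1.        ]]), 'dist_coeffs': array([-0.09789802,  0.        ,  0.        ,  0.        ,  0.        ]), 'pose': array([[-0.0271691 ,  0.99841974, -0.04919212,  0.43256592],
       [-0.99950039, -0.02792767, -0.01479937,  0.03880391],
       [-0.01614981,  0.04876545,  0.99867969,  0.93874133],
       [ 0.        ,  0.        ,  0.        ,  1.        ]])}
```

View pics/side0.png

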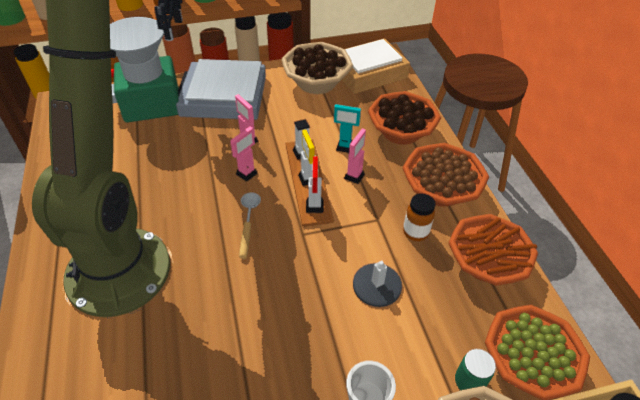

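View pics/top0.png

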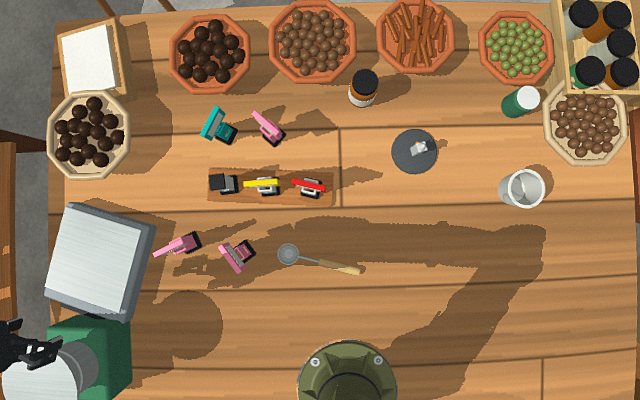

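```bash
python3 - <<'E'
import cv2
t=cv2.imread("pics/top0.png"); s=cv2.imread("pics/side0.png")
cv2.imwrite("pics/c1.png",cv2.resize(t[160:215,200:340],None,fx=5.6,fy=5.6,interpolation=cv2.INTER_CUBIC))
cv2.imwrite("pics/c2.png",cv2.resize(t[120:180,380:450],None,fx=8,fy=8,interpolation=cv2.INTER_CUBIC))
cv2.imwrite("pics/c3.png",cv2.resize(s[110:230,270:380],None,fx=5,fy=5,interpolation=cv2.INTER_CUBIC))
cv2.imwrite("pics/c4.png",cv2.resize(s[245:315,340:415],None,fx=8,fy=8,interpolation=cv2.INTER_CUBIC))
E
```

```text
(no output)
```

View pics/c1.png

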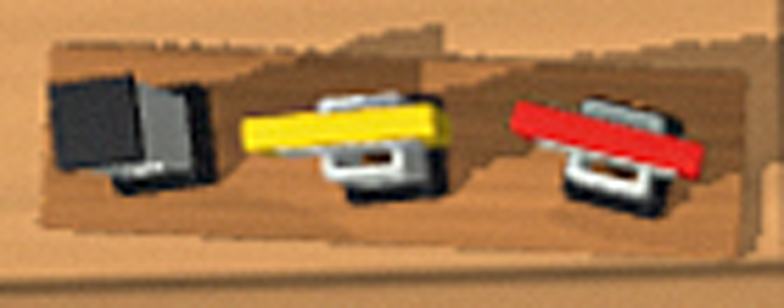

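View pics/c2.png

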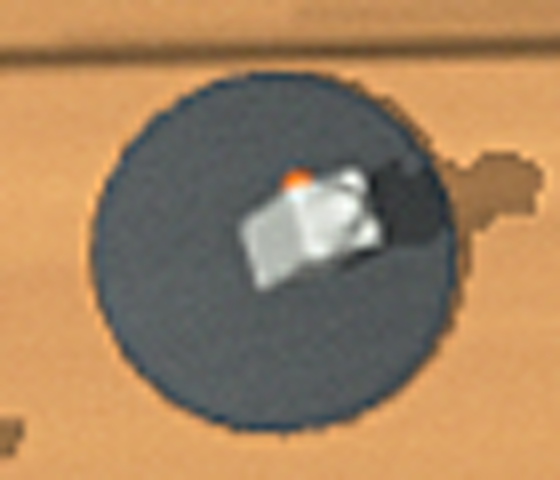

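View pics/c3.png

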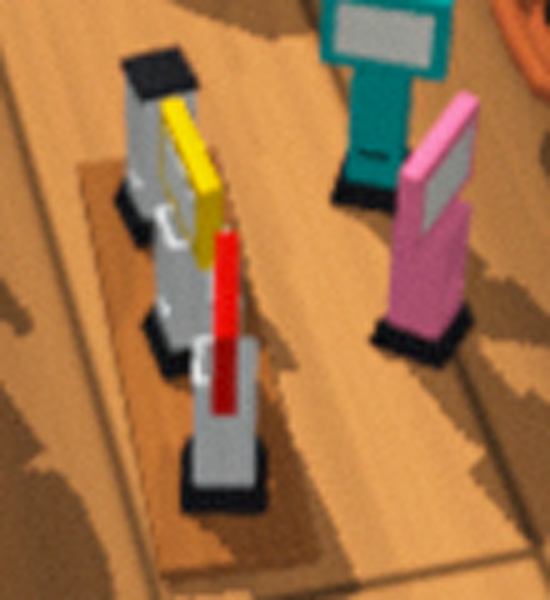

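View pics/c4.png

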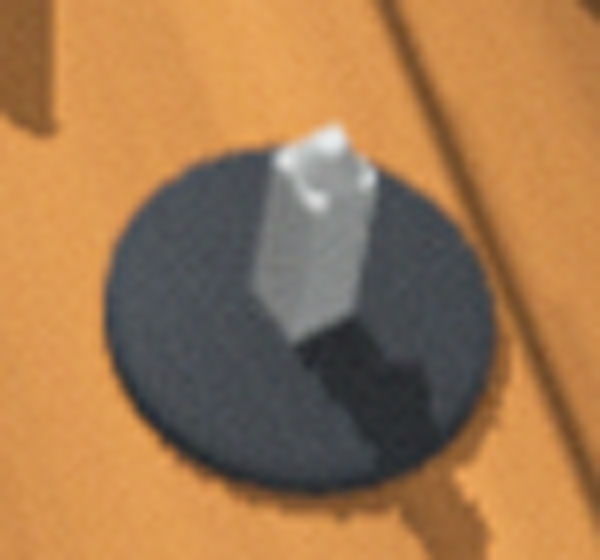

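```bash
cat > h.py <<'E'
import numpy as np, cv2, json
from scipy.optimize import least_squares
from station import arm, eyes
C={n:eyes.get_calibration(n) for n in("side","top")}
def proj(n,P):
    c=C[n];T=np.linalg.inv(c["pose"]);p=np.asarray(P,float)@T[:3,:3].T+T[:3,3]
    p=p*[1,-1,-1]
    return cv2.projectPoints(p.reshape(-1,1,3),np.zeros(3),np.zeros(3),c["intrinsics"],c["dist_coeffs"])[0].reshape(-1,2)
def ray(n,uv,z):
    c=C[n];q=cv2.undistortPoints(np.array(uv,float).reshape(-1,1,2),c["intrinsics"],c["dist_coeffs"]).reshape(-1,2)
    d=np.c_[q[:,0],-q[:,1],-np.ones(len(q))]@c["pose"][:3,:3].T;o=c["pose"][:3,3]
    return o+d*((z-o[2])/d[:,2])[:,None]
def pose(P,x,y,z,yaw,rx=0,ry=0):
    from scipy.spatial.transform import Rotation as R
    return np.asarray(P,float)@R.from_euler('xyz',[rx,ry,yaw]).as_matrix().T+[x,y,z]
def un(uv,s,ox,oy): return (np.array(uv,float)+.5)/s-.5+[ox,oy]
E
python3 - <<'E'
from h import *
print("yellow top", ray("top",un([(243,121),(243,152),(435,104),(437,138)],5.6,200,160),.155).round(4))
print("yellow side", ray("side",un([(160,100),(183,97),(219,182),(197,195)],5,270,110),.155).round(4))
print("foot top-cam", ray("top",un([(275,252),(92,252),(457,252),(275,72),(275,433)],8,380,120),.012).round(4))
print("foot side", ray("side",un([(106,298),(494,298),(300,147),(305,490)],8,340,245),.012).round(4))
print("stubbase", ray("top",un([(240,228),(265,290)],8,380,120),.012).round(4), ray("side",un([(253,287),(296,342),(355,315)],8,340,245),.012).round(4))
print("stubtop",ray("side",un([(275,155),(340,125),(375,178),(318,207)],8,340,245),.08).round(4))
t=cv2.imread("pics/top0.png"); s=cv2.imread("pics/side0.png")
def up(im,x0,x1,y0,y1,f): return cv2.resize(im[y0:y1,x0:x1],None,fx=f,fy=f,interpolation=cv2.INTER_CUBIC)
cv2.imwrite("pics/d1.png",np.hstack([up(t,240,285,170,205,8.),cv2.copyMakeBorder(up(s,295,325,125,185,8.),0,0,10,0,0)[:280]]))
cv2.imwrite("pics/d1.png",up(t,240,285,170,205,16.))
cv2.imwrite("pics/d2.png",up(s,290,330,120,185,9.))
cv2.imwrite("pics/d3.png",up(t,405,432,135,162,20.))
cv2.imwrite("pics/d4.png",up(s,365,395,255,292,16.))
E
```

```text
yellow top [[0.4929 0.2048 0.155 ]
 [0.4817 0.205  0.155 ]
 [0.4969 0.1353 0.155 ]
 [0.4847 0.1348 0.155 ]]
yellow side [[0.482  0.205  0.155 ]
 [0.4936 0.2045 0.155 ]
 [0.4961 0.1403 0.155 ]
 [0.4837 0.134  0.155 ]]
foot top-cam [[ 0.5642 -0.1738  0.012 ]
 [ 0.5656 -0.1191  0.012 ]
 [ 0.5629 -0.2285  0.012 ]
 [ 0.6185 -0.1762  0.012 ]
 [ 0.5102 -0.1715  0.012 ]]
foot side [[ 0.5125 -0.1628  0.012 ]
 [ 0.6179 -0.1883  0.012 ]
 [ 0.5814 -0.1274  0.012 ]
 [ 0.5471 -0.2332  0.012 ]]
stubbase [[ 0.5717 -0.1636  0.012 ]
 [ 0.5529 -0.1703  0.012 ]] [[ 0.5535 -0.169   0.012 ]
 [ 0.5595 -0.1888  0.012 ]
 [ 0.5783 -0.1844  0.012 ]]
stubtop [[ 0.5528 -0.1708  0.08  ]
 [ 0.5729 -0.1657  0.08  ]
 [ 0.5764 -0.184   0.08  ]
 [ 0.5587 -0.1891  0.08  ]]
```

View pics/d1.png

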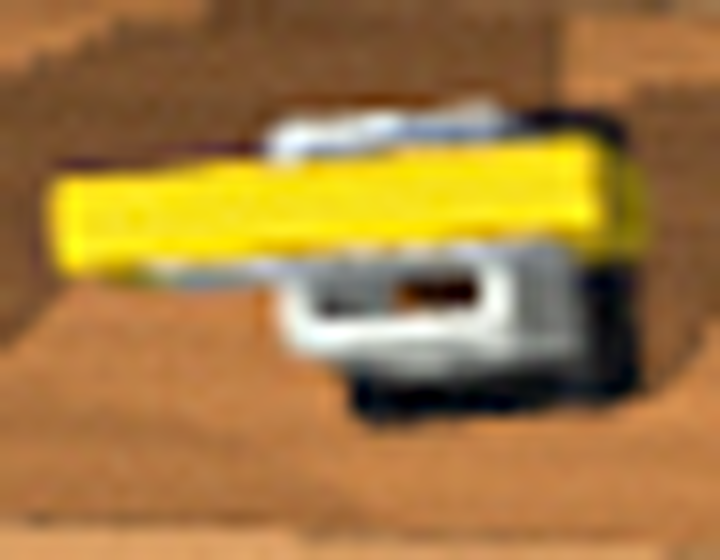

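View pics/d2.png

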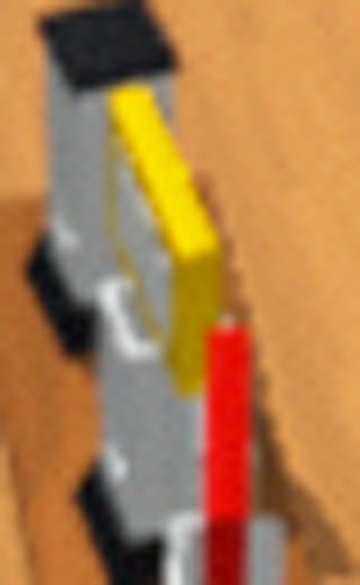

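View pics/d3.png

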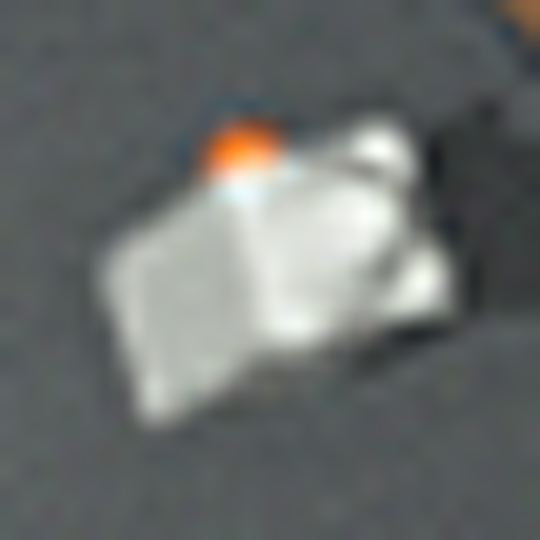

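View pics/d4.png

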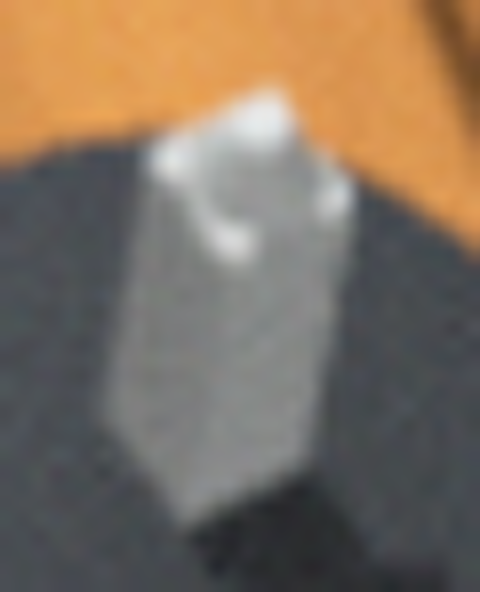

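```bash
cat > fit.py <<'E'
from h import *
# stub: base corners z .012, straight to .078
B=lambda sx,sy,z:(sx*.01,sy*.01,z)
obs=[]
# top view d3: scale 20 off 405,135
obs+=[("top",B(1,1,.012),un((103,258),20,405,135)),("top",B(-1,1,.012),un((150,425),20,405,135))]
obs+=[("side",B(-1,1,.012),un((103,422),16,365,255)),("side",B(-1,-1,.012),un((182,530),16,365,255)),("side",B(1,-1,.012),un((305,468),16,365,255))]
def res(p):
    return np.concatenate([(proj(n,pose([P],p[0],p[1],0,p[2]))[0]-uv) for n,P,uv in obs])
r=least_squares(res,[.565,-.175,.27]);print("stub",r.x.round(4),np.degrees(r.x[2]),r.fun.round(2))
# foot fit
for n,c,s,o in(("top",[(92,252),(457,252),(275,72),(275,433)],8,(380,120)),("side",[(106,298),(494,298),(300,147),(305,490)],8,(340,245))):
    w=ray(n,un(c,s,*o),.012)
    f=least_squares(lambda p:np.hypot(w[:,0]-p[0],w[:,1]-p[1])-.055,[.565,-.175]);print("foot",n,f.x.round(4),f.fun.round(4))
t=cv2.imread("pics/top0.png"); s=cv2.imread("pics/side0.png")
def draw(im,n,P,col,f,ox,oy):
    q=proj(n,P); q=((q-[ox,oy]+.5)*f-.5)
    cv2.polylines(im,[np.round(q).astype(int)],True,col,1)
def up(im,x0,x1,y0,y1,f): return cv2.resize(im[y0:y1,x0:x1],None,fx=f,fy=f,interpolation=cv2.INTER_CUBIC)
a=np.linspace(0,2*np.pi,60)
x,y,w=r.x
sq=np.array([(1,1),(1,-1),(-1,-1),(-1,1)])*.01
box=np.array([(1,1),(1,-1),(-1,-1),(-1,1)])*[.006,.035]
out=[]
for n,im,(x0,x1,y0,y1) in(("top",t,(388,445,125,175)),("side",s,(345,410,250,310))):
    f=6.;u=up(im,x0,x1,y0,y1,f)
    for z in(.012,.078): draw(u,n,pose(np.c_[sq,np.full(4,z)],x,y,0,w),(0,0,255),f,x0,y0)
    draw(u,n,np.c_[x+.055*np.cos(a),y+.055*np.sin(a),np.full(60,.012)],(0,255,255),f,x0,y0)
    draw(u,n,pose([(.01,-.004,.052),(.017,-.004,.052),(.017,.004,.052),(.01,.004,.052)],x,y,0,w),(255,0,255),f,x0,y0)
    out.append(u)
h=max(o.shape[0] for o in out)
cv2.imwrite("pics/ov1.png",np.hstack([cv2.copyMakeBorder(o,0,h-o.shape[0],0,6,0) for o in out]))
out=[]
X,Y,W=.489,.170,np.radians(2.7)
for n,im,(x0,x1,y0,y1) in(("top",t,(236,290,165,210)),("side",s,(285,335,120,190))):
    f=7.;u=up(im,x0,x1,y0,y1,f)
    for z in(.100,.155): draw(u,n,pose(np.c_[box,np.full(4,z)],X,Y,0,W),(0,0,255),f,x0,y0)
    for z in(.012,.095): draw(u,n,pose(np.c_[sq*1.5,np.full(4,z)],X,Y,0,W),(255,0,0),f,x0,y0)
    out.append(u)
h=max(o.shape[0] for o in out)
cv2.imwrite("pics/ov2.png",np.hstack([cv2.copyMakeBorder(o,0,h-o.shape[0],0,6,0) for o in out]))
E
python3 fit.py
```

```text
stub [ 0.5654 -0.1766  0.2498] 14.310632043159071 [ 0.21  0.26  0.27 -0.06  0.12 -0.32  0.05 -0.24 -0.08 -0.  ]
foot top [ 0.5643 -0.1738] [-0.0003 -0.0003 -0.0008 -0.0008]
foot side [ 0.564  -0.1803] [-0.0006 -0.0006  0.0007  0.0006]
```

```bash
sleep 1
```

```text
(no output)
```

View pics/ov1.png

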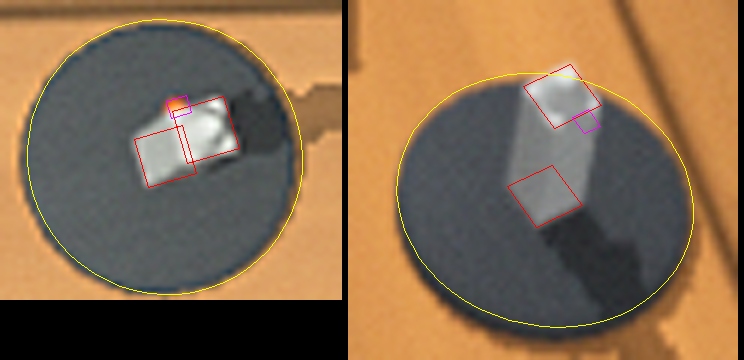

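View pics/ov2.png

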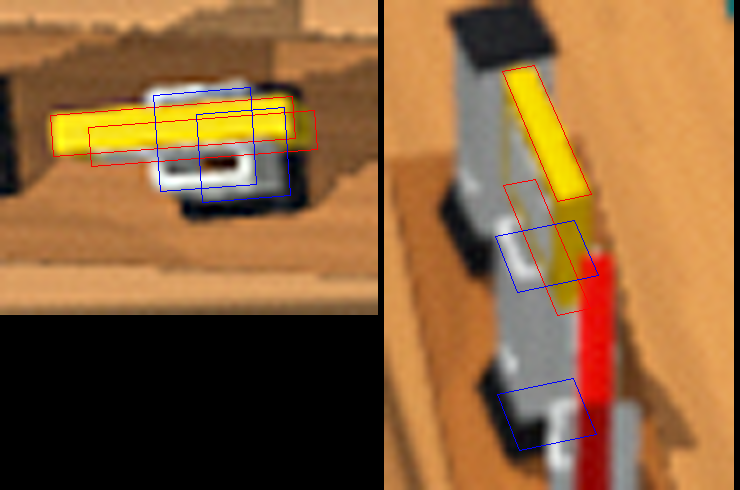

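```bash
cat > go.py <<'E'
import sys,numpy as np
from scipy.spatial.transform import Rotation as R
from station import arm
def delta(x,y,z,yawdeg):
    s=arm.state();A=R.from_euler('xyz',s["ee_rot"]);B=R.from_euler('xyz',[np.pi,0,np.radians(yawdeg)])
    d=A.inv().apply(np.array([x,y,z])-s["eef_pos"]);w=np.degrees((A.inv()*B).as_rotvec())
    print("t",round(s["t"],2),"pos",s["eef_pos"].round(4),"rot",np.degrees(s["ee_rot"]).round(2),"w",round(s["grip_width"],4),"F",s["wrist_force"].round(1),"j",s["joints"].round(2))
    print("shift",d.round(4),"turn",w.round(2))
delta(*map(float,sys.argv[1:]))
E
python3 go.py .489 .170 .235 92.7
```

```text
t 0.1 pos [0.2123 0.5874 0.2555] rot [-179.91    0.    160.13] w 0.0859 F [-1.1 -0.4 -0.5] j [-1.12  0.51 -0.24  1.5   0.13  1.15 -0.15]
shift [-0.4021 -0.2985  0.021 ] turn [-8.000e-02  6.000e-02  6.743e+01]
```

Request:
{"method": "step_arm", "body": {
  "plan": [
    [[-0.402,-0.2985,0.0],[0,0,67.4]],
    [[-0.402,-0.2985,0.0],[0,0,67.4]],
    [[-0.402,-0.2985,0.0],[0,0,67.4]],
    [[-0.402,-0.2985,0.0],[0,0,67.4]],
    [[-0.402,-0.2985,0.0],[0,0,67.4]]
  ],
  "claw": 0.3,
  "squeeze": 80
}}

```text
t: 0.6
eef_pos: [0.3512, 0.3774, 0.2561]
ee_rot: [-3.141, 0.0, 2.039]
wrist_force: [0.9, 0.9, 0.9]
grip_width: 0.0599
```

```bash
python3 go.py .489 .170 .235 92.7
```

```text
t 0.6 pos [0.3512 0.3774 0.2561] rot [-179.99    0.    116.81] w 0.0599 F [0.9 0.9 0.9] j [-0.86  0.33 -0.02  1.79  0.01  1.02 -0.41]
shift [-0.2473  0.0294  0.0211] turn [-1.000e-02  1.000e-02  2.411e+01]
```

Request:
{"method": "step_arm", "body": {
  "plan": [
    [[-0.247,0.0295,0.0],[0,0,24.1]],
    [[-0.247,0.0295,0.0],[0,0,24.1]],
    [[-0.247,0.0295,0.0],[0,0,24.1]],
    [[-0.247,0.0295,0.0],[0,0,24.1]],
    [[-0.247,0.0295,0.0],[0,0,24.1]]
  ]
}}

```text
t: 1.1
eef_pos: [0.4901, 0.1712, 0.2562]
ee_rot: [-3.141, 0.0, 1.624]
wrist_force: [0.8, 1.1, 0.3]
grip_width: 0.0598
```

```bash
python3 go.py .489 .170 .235 92.7; python3 - <<'E'
from station import eyes
import cv2
for n in("side","top"): cv2.imwrite(f"pics/{n}1.png",eyes.camera(n)[:,:,::-1])
E
```

```text
t 1.1 pos [0.4901 0.1712 0.2562] rot [-1.7999e+02  1.0000e-02  9.3060e+01] w 0.0598 F [0.8 1.1 0.3] j [-0.5   0.34  0.16  1.78 -0.06  1.02 -0.26]
shift [-0.0012 -0.0012  0.0212] turn [-0.01  0.01  0.36]
```

View pics/side1.png

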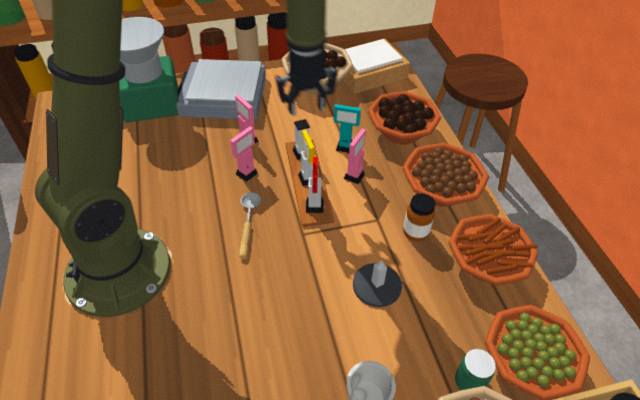

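View pics/top1.png

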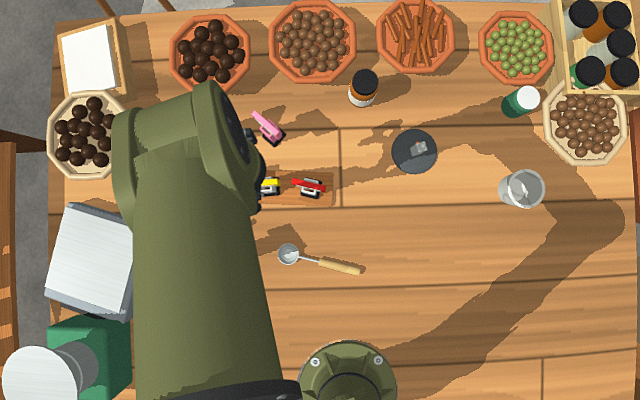

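```bash
python3 - <<'E'
from h import *
print(proj("side",[(.4901,.1712,.231),(.460,.1696,.231),(.520,.1728,.231)]).round(1))
im=cv2.imread("pics/side1.png")
cv2.imwrite("pics/e1.png",cv2.resize(im[60:200,260:350],None,fx=4.2,fy=4.2,interpolation=cv2.INTER_CUBIC))
E
```

```text
[[307.9 113.7]
 [295.5 116.1]
 [320.1 111.3]]
```

View pics/e1.png

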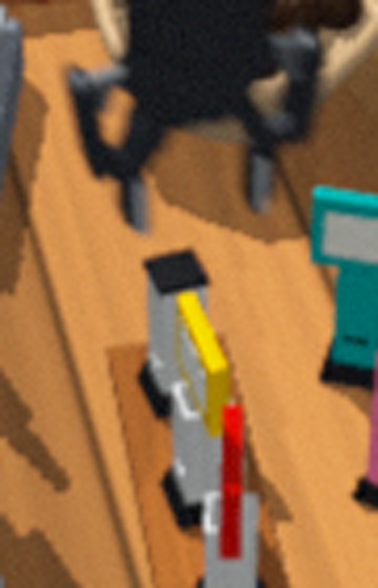

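Request:
{"method": "step_arm", "body": {
  "plan": [
    [[-0.001,-0.001,0.05],[0,0,0.4]],
    [[-0.001,-0.001,0.085],[0,0,0.4]],
    [[-0.001,-0.001,0.1],[0,0,0.4]],
    [[-0.001,-0.001,0.117],[0,0,0.4]],
    [[-0.001,-0.001,0.117],[0,0,0.4]]
  ]
}}

```text
t: 1.7
eef_pos: [0.4869, 0.172, 0.1371]
ee_rot: [-3.137, 0.001, 1.618]
wrist_force: [-0.4, -0.6, 0.2]
grip_width: 0.06
```

```bash
python3 go.py .489 .170 .139 92.7; python3 - <<'E'
from station import eyes
import cv2
for n in("side",):
  im=eyes.camera(n)[:,:,::-1]
  cv2.imwrite("pics/e2.png",cv2.resize(im[80:220,260:350],None,fx=4.2,fy=4.2,interpolation=cv2.INTER_CUBIC))
E
```

```text
t 1.7 pos [0.4869 0.172  0.1371] rot [-1.7974e+02  8.0000e-02  9.2680e+01] w 0.06 F [-0.4 -0.6  0.2] j [-0.48  0.48  0.14  1.94 -0.09  0.73 -0.24]
shift [-0.0021  0.002  -0.0019] turn [-0.26  0.08 -0.02]
```

View pics/e2.png

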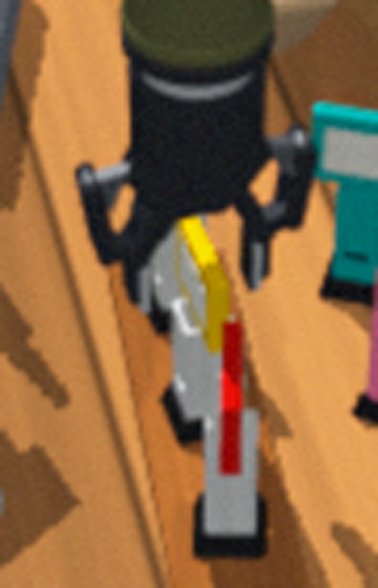

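Request:
{"method": "step_arm", "body": {
  "plan": [
    [[-0.001,0.002,-0.001],[0,0,0]],
    [[-0.001,0.002,-0.001],[0,0,0]],
    [[-0.001,0.002,-0.001],[0,0,0]]
  ]
}}

```text
t: 2.05
eef_pos: [0.4911, 0.1713, 0.1412]
ee_rot: [3.14, -0.001, 1.617]
wrist_force: [0.2, -0.3, -0.5]
grip_width: 0.0598
```

```bash
python3 go.py .489 .170 .139 92.7
```

```text
t 2.05 pos [0.4911 0.1713 0.1412] rot [ 1.7991e+02 -3.0000e-02  9.2650e+01] w 0.0598 F [ 0.2 -0.3 -0.5] j [-0.48  0.48  0.14  1.94 -0.09  0.73 -0.24]
shift [-0.0012 -0.0022  0.0022] turn [ 0.09 -0.03 -0.05]
```

Request:
{"method": "step_arm", "body": {
  "plan": [
    [[-0.001,-0.002,0.001],[0,0,0]],
    [[-0.001,-0.002,0.001],[0,0,0]],
    [[-0.001,-0.002,0.001],[0,0,0]]
  ]
}}

```text
t: 2.35
eef_pos: [0.4886, 0.17, 0.1394]
ee_rot: [3.142, -0.0, 1.617]
wrist_force: [0.1, -0.4, 0.0]
grip_width: 0.0599
```

```bash
python3 go.py .489 .170 .139 92.7
```

```text
t 2.35 pos [0.4886 0.17   0.1394] rot [180.    -0.    92.65] w 0.0599 F [ 0.1 -0.4  0. ] j [-0.48  0.48  0.14  1.94 -0.09  0.73 -0.24]
shift [0.     0.0004 0.0004] turn [ 0.   -0.   -0.05]
```

Request:
{"method": "step_arm", "body": {
  "plan": [
    [[0,0,0],[0,0,0]],
    [[0,0,0],[0,0,0]],
    [[0,0,0],[0,0,0]],
    [[0,0,0],[0,0,0]],
    [[0,0,0],[0,0,0]]
  ],
  "claw": 1.0,
  "squeeze": 80
}}

```text
t: 2.85
eef_pos: [0.4886, 0.1701, 0.1393]
ee_rot: [-3.141, -0.0, 1.617]
wrist_force: [-0.4, 0.3, 1.2]
grip_width: 0.0113
```

```bash
python3 go.py .489 .170 .139 92.7
```

```text
t 2.85 pos [0.4886 0.1701 0.1393] rot [-179.99   -0.     92.66] w 0.0113 F [-0.4  0.3  1.2] j [-0.48  0.48  0.14  1.94 -0.09  0.73 -0.24]
shift [-0.0001  0.0004  0.0003] turn [-0.01 -0.   -0.04]
```

Gripped (11.3 mm ≈ the 12 mm board). Lift gently.

Request:
{"method": "step_arm", "body": {
  "plan": [
    [[0,0,-0.02],[0,0,0]],
    [[0,0,-0.05],[0,0,0]],
    [[0,0,-0.09],[0,0,0]],
    [[0,0,-0.13],[0,0,0]],
    [[0,0,-0.17],[0,0,0]]
  ]
}}

```text
t: 3.35
eef_pos: [0.4882, 0.1698, 0.3106]
ee_rot: [-3.141, 0.0, 1.617]
wrist_force: [1.0, 1.1, -2.8]
grip_width: 0.0114
```

```bash
python3 go.py .565 -.176 .32 104.5; python3 - <<'E'
from station import eyes
import cv2
for n in("side",):
  im=eyes.camera(n)[:,:,::-1]
  cv2.imwrite("pics/e3.png",cv2.resize(im[40:240,240:380],None,fx=3,fy=3,interpolation=cv2.INTER_CUBIC))
E
```

```text
t 3.35 pos [0.4882 0.1698 0.3106] rot [-1.7995e+02  2.0000e-02  9.2650e+01] w 0.0114 F [ 1.   1.1 -2.8] j [-0.5   0.3   0.17  1.69 -0.05  1.16 -0.28]
shift [-0.3489  0.0607 -0.0093] turn [ -0.05   0.02 -11.85]
```

View pics/e3.png

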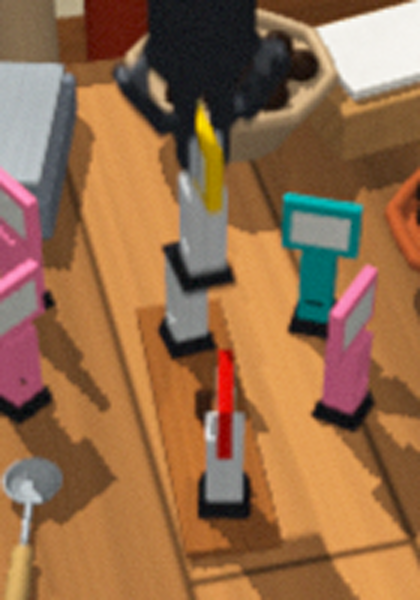

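Request:
{"method": "step_arm", "body": {
  "plan": [
    [[-0.03,0.005,-0.01],[0,0,-1.5]],
    [[-0.07,0.012,-0.01],[0,0,-3]],
    [[-0.11,0.019,-0.01],[0,0,-4.5]],
    [[-0.15,0.026,-0.01],[0,0,-6]],
    [[-0.19,0.033,-0.01],[0,0,-7.5]]
  ]
}}

```text
t: 3.9
eef_pos: [0.5303, -0.0198, 0.3188]
ee_rot: [-3.141, -0.0, 1.749]
wrist_force: [-0.2, 0.8, -1.8]
grip_width: 0.011
```

```bash
python3 go.py .565 -.176 .32 104.5
```

```text
t 3.9 pos [ 0.5303 -0.0198  0.3188] rot [-1.7997e+02 -1.0000e-02  1.0023e+02] w 0.011 F [-0.2  0.8 -1.8] j [-0.17  0.31  0.22  1.64 -0.07  1.19  0.25]
shift [-0.1599  0.0064 -0.0012] turn [-0.03 -0.01 -4.27]
```

Request:
{"method": "step_arm", "body": {
  "plan": [
    [[-0.04,0.0015,0],[0,0,-1.2]],
    [[-0.08,0.003,0],[0,0,-2.2]],
    [[-0.12,0.005,0],[0,0,-3.2]],
    [[-0.145,0.006,0],[0,0,-4]],
    [[-0.16,0.0065,0],[0,0,-4.3]]
  ]
}}

```text
t: 4.4
eef_pos: [0.5647, -0.1774, 0.3184]
ee_rot: [-3.14, 0.001, 1.82]
wrist_force: [0.6, 0.1, -1.8]
grip_width: 0.0109
```

Request:
{"method": "step_arm", "body": {
  "plan": [
    [[0,0,0.04],[0,0,0]],
    [[0,0,0.07],[0,0,0]],
    [[0,0,0.08],[0,0,0]],
    [[0,0,0.08],[0,0,0]]
  ]
}}

```text
t: 4.8
eef_pos: [0.5645, -0.1735, 0.238]
ee_rot: [-3.139, -0.002, 1.824]
wrist_force: [-0.8, 0.2, -2.2]
grip_width: 0.0109
```

```bash
python3 go.py .565 -.176 .24 104.5; python3 - <<'E'
from station import eyes
import cv2
for n in("side","top"):
  im=eyes.camera(n)[:,:,::-1]; cv2.imwrite(f"pics/{n}4.png",im)
  b=(330,430,170,320) if n=="side" else (370,480,90,200)
  cv2.imwrite(f"pics/{n}4c.png",cv2.resize(im[b[2]:b[3],b[0]:b[1]],None,fx=4 if n=="side" else 5,fy=4 if n=="side" else 5,interpolation=cv2.INTER_CUBIC))
E
```

```text
t 4.8 pos [ 0.5645 -0.1735  0.238 ] rot [-1.7985e+02 -1.1000e-01  1.0451e+02] w 0.0109 F [-0.8  0.2 -2.2] j [ 0.11  0.47  0.23  1.62 -0.12  1.06  0.63]
shift [-0.0026 -0.0002 -0.002 ] turn [-0.15 -0.11  0.01]
```

View pics/side4c.png

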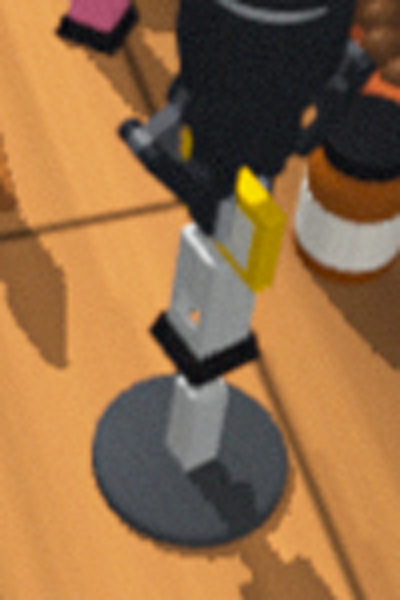

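View pics/top4.png

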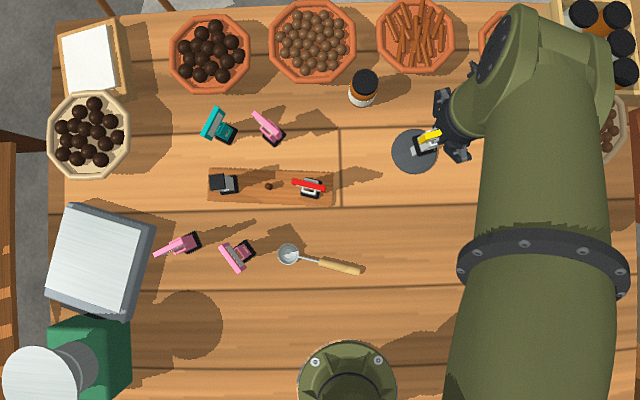

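Request:
{"method": "step_arm", "body": {
  "plan": [
    [[0,0,0],[0,0,0]],
    [[0,0,0],[0,0,0]],
    [[0,0,0],[0,0,0]]
  ]
}}

```text
t: 5.2
eef_pos: [0.5654, -0.1746, 0.2402]
ee_rot: [3.14, 0.001, 1.823]
wrist_force: [-0.0, -0.2, -1.2]
grip_width: 0.0111
```

```bash
python3 go.py .565 -.176 .24 104.5; python3 - <<'E'
from station import eyes
import cv2
for n in("side","top"):
  im=eyes.camera(n)[:,:,::-1]; cv2.imwrite(f"pics/{n}5.png",im)
  b=(362,402,222,292) if n=="side" else (385,450,120,180)
  f=8.5 if n=="side" else 10
  cv2.imwrite(f"pics/{n}5c.png",cv2.resize(im[b[2]:b[3],b[0]:b[1]],None,fx=f,fy=f,interpolation=cv2.INTER_CUBIC))
E
python3 go.py .565 -.176 .24 104.5
```

```text
t 5.2 pos [ 0.5654 -0.1746  0.2402] rot [1.7992e+02 4.0000e-02 1.0446e+02] w 0.0111 F [-0.  -0.2 -1.2] j [ 0.11  0.47  0.23  1.62 -0.12  1.06  0.63]
shift [-0.0012 -0.0008  0.0002] turn [ 0.08  0.04 -0.04]
t 5.3 pos [ 0.5652 -0.1746  0.2398] rot [1.7996e+02 2.0000e-02 1.0446e+02] w 0.0114 F [-0.6  0.1 -2.5] j [ 0.11  0.47  0.23  1.62 -0.12  1.06  0.63]
shift [-0.0013 -0.0006 -0.0002] turn [ 0.04  0.02 -0.04]
```

View pics/side5c.png

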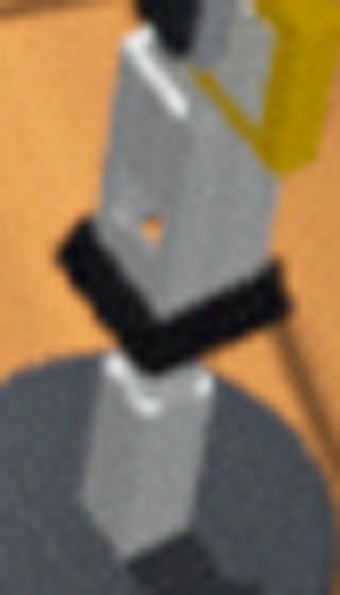

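View pics/top5c.png

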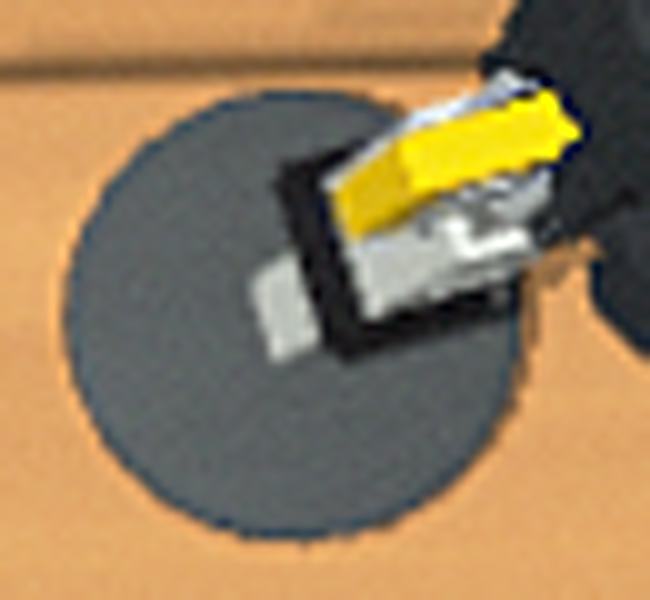

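```bash
cat > rel.py <<'E'
from h import *
def fit(n,P,uv,z,g):
    P=np.c_[np.array(P,float),np.full(len(P),z)]
    r=least_squares(lambda p:(proj(n,pose(P,p[0],p[1],0,p[2]))-uv).ravel(),g)
    print(n,r.x[:2].round(4),np.degrees(r.x[2]).round(1),r.fun.round(2))
S=lambda l,h:[(a*h,b*h) for a,b in l]
g=[.565,-.175,.25]
print("flare")
fit("side",S([(-1,1),(-1,-1),(1,-1)],.0225),un([(60,262),(152,374),(290,308)],8.5,362,222),.1127,g)
fit("top",S([(1,1),(-1,1)],.0225),un([(277,163),(345,363)],10,385,120),.1127,g)
print("stub")
fit("side",S([(-1,1),(-1,-1),(1,-1)],.01),un([(82,505),(127,558),(190,528)],8.5,362,222),.012,g)
fit("side",S([(-1,1),(-1,-1),(1,-1)],.01),un([(103,422),(182,530),(305,468)],16,365,255),.012,g)
fit("top",S([(1,1),(-1,1)],.01),un([(250,288),(273,362)],10,385,120),.012,g)
fit("top",S([(1,1),(-1,1)],.01),un([(103,258),(150,425)],20,405,135),.012,g)
print("foot top", ray("top",un([(65,315),(518,315)],10,385,120),.012).mean(0), ray("top",un([(290,88),(290,540)],10,385,120),.012).mean(0))
E
python3 rel.py
```

```text
flare
side [ 0.567  -0.1724] 16.5 [-1.54 -1.15  0.04  1.17  1.48 -0.14]
top [ 0.5674 -0.1764] 16.3 [ 0.  0. -0. -0.]
stub
side [ 0.5659 -0.1767] 16.8 [ 0.09 -0.16 -0.01  0.28 -0.08 -0.12]
side [ 0.5651 -0.177 ] 15.6 [ 0.01 -0.03  0.11 -0.03 -0.12  0.06]
top [ 0.5646 -0.1756] 14.8 [-0.09 -0.3   0.09  0.3 ]
top [ 0.5655 -0.176 ] 13.3 [ 0.04  0.14 -0.04 -0.14]
foot top [ 0.5643218  -0.17337853  0.012     ] [ 0.56478791 -0.17293447  0.012     ]
```

```bash
cat >> rel.py <<'E'
print("free size")
for n,l,uv in(("side",[(-1,1),(-1,-1),(1,-1)],un([(60,262),(152,374),(290,308)],8.5,362,222)),("top",[(1,1),(-1,1),(-1,-1)],un([(277,163),(345,363),(515,312)],10,385,120))):
  for z in (.1127,.1):
    r=least_squares(lambda p:(proj(n,pose(np.c_[np.array(l)*p[3],np.full(len(l),z)],p[0],p[1],0,p[2]))-uv).ravel(),g+[.02],x_scale=[.1,.1,.1,.01])
    print(n,z,r.x.round(4),np.degrees(r.x[2]).round(1),r.fun.round(2))
E
python3 rel.py | sed -n '/free/,$p'
python3 - <<'E'
from h import *
s=cv2.imread("pics/side5.png");t=cv2.imread("pics/top5.png")
sq=np.array([(1,1),(1,-1),(-1,-1),(-1,1)])
out=[]
for n,im,(x0,x1,y0,y1) in(("side",s,(355,408,215,300)),("top",t,(390,445,125,185))):
    f=7.;u=cv2.resize(im[y0:y1,x0:x1],None,fx=f,fy=f,interpolation=cv2.INTER_CUBIC)
    def dr(h,z,x,y,w,c):
        q=(proj(n,pose(np.c_[sq*h,np.full(4,z)],x,y,0,np.radians(w)))-[x0,y0]+.5)*f-.5
        cv2.polylines(u,[np.round(q).astype(int)],True,c,1)
    dr(.0225,.1127,.5655,-.1746,14.5,(0,255,255)); dr(.015,.1127+.08,.5655,-.1746,14.5,(255,255,0));dr(.015,.1127+.015,.5655,-.1746,14.5,(255,255,0))
    dr(.01,.012,.5653,-.1764,15,(0,0,255)); dr(.01,.078,.5653,-.1764,15,(0,0,255))
    out.append(u)
h=max(o.shape[0] for o in out)
cv2.imwrite("pics/ov3.png",np.hstack([cv2.copyMakeBorder(o,0,h-o.shape[0],0,6,0) for o in out]))
E
```

```text
free size
side 0.1127 [ 0.5664 -0.1736  0.2869  0.02  ] 16.4 [ 0.02 -0.32  0.24  0.3  -0.26  0.01]
side 0.1 [ 0.5706 -0.1654  0.2869  0.0203] 16.4 [ 0.02 -0.32  0.24  0.3  -0.26  0.01]
top 0.1127 [ 0.5656 -0.1744  0.2368  0.021 ] 13.6 [ 0.32  0.72 -1.04 -0.38  0.73 -0.34]
top 0.1 [ 0.5677 -0.1777  0.2368  0.0213] 13.6 [ 0.32  0.72 -1.04 -0.38  0.73 -0.34]
```

View pics/ov3.png

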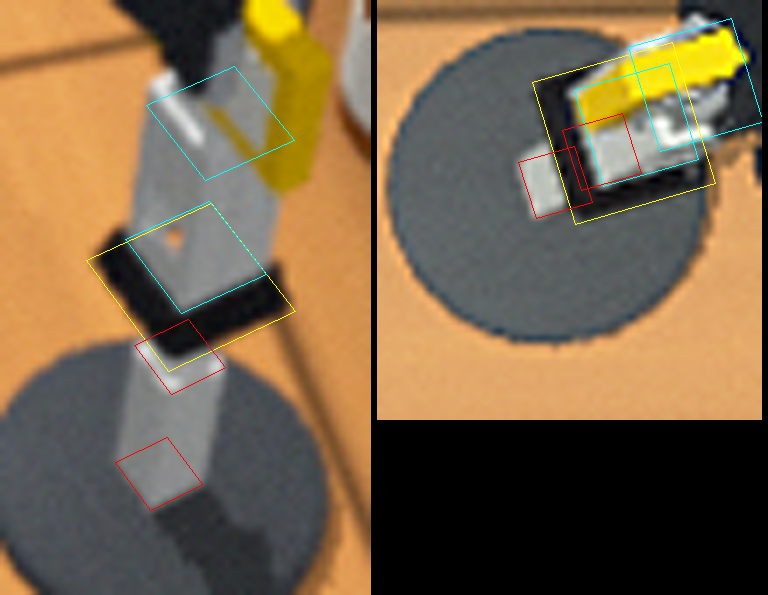

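Request:
{"method": "step_arm", "body": {
  "plan": [
    [[-0.002,-0.001,0.0],[0,0,0]],
    [[-0.002,-0.001,0.01],[0,0,0]],
    [[-0.002,-0.001,0.02],[0,0,0]],
    [[-0.002,-0.001,0.03],[0,0,0]],
    [[-0.002,-0.001,0.03],[0,0,0]]
  ]
}}

```text
t: 5.8
eef_pos: [0.5636, -0.1763, 0.207]
ee_rot: [-3.138, -0.002, 1.823]
wrist_force: [0.3, -0.3, -1.4]
grip_width: 0.0114
```

Request:
{"method": "step_arm", "body": {
  "plan": [
    [[0,0,0.005],[0,0,0]],
    [[0,0,0.01],[0,0,0]],
    [[0,0,0.01],[0,0,0]]
  ]
}}

```text
t: 6.1
eef_pos: [0.5644, -0.1766, 0.1986]
ee_rot: [-3.141, -0.001, 1.823]
wrist_force: [0.0, -0.6, -1.9]
grip_width: 0.0111
```

```bash
python3 go.py .5647 -.1766 .139 104.5; python3 - <<'E'
from station import eyes
import cv2
im=eyes.camera("side")[:,:,::-1]; cv2.imwrite("pics/side6.png",im)
cv2.imwrite("pics/side6c.png",cv2.resize(im[222:312,340:415],None,fx=6,fy=6,interpolation=cv2.INTER_CUBIC))
E
```

```text
t 6.1 pos [ 0.5644 -0.1766  0.1986] rot [-1.7995e+02 -3.0000e-02  1.0446e+02] w 0.0111 F [ 0.  -0.6 -1.9] j [ 0.12  0.51  0.22  1.68 -0.13  0.97  0.64]
shift [-0.0001  0.0004  0.0596] turn [-0.05 -0.03 -0.04]
```

View pics/side6c.png

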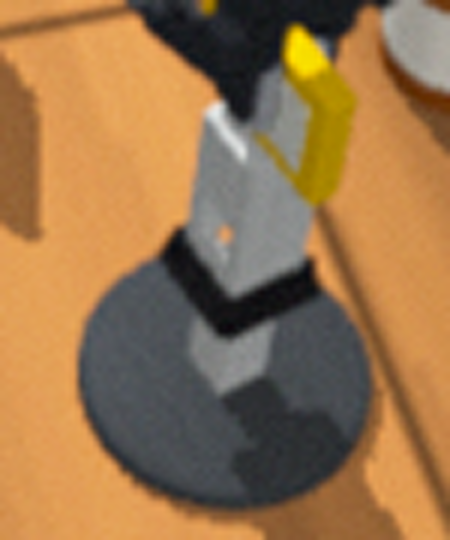

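Request:
{"method": "step_arm", "body": {
  "plan": [
    [[0,0,0.004],[0,0,0]],
    [[0,0,0.008],[0,0,0]],
    [[0,0,0.012],[0,0,0]]
  ]
}}

```text
t: 6.45
eef_pos: [0.5646, -0.1768, 0.187]
ee_rot: [3.141, 0.0, 1.823]
wrist_force: [-0.4, -0.1, -1.7]
grip_width: 0.0115
```

Request:
{"method": "step_arm", "body": {
  "plan": [
    [[0,0,0.004],[0,0,0]],
    [[0,0,0.008],[0,0,0]]
  ]
}}

```text
t: 6.65
eef_pos: [0.5645, -0.1767, 0.1789]
ee_rot: [-3.141, -0.0, 1.823]
wrist_force: [1.4, 0.6, -2.4]
grip_width: 0.011
```

Request:
{"method": "step_arm", "body": {
  "plan": [
    [[0,0,0.004],[0,0,0]],
    [[0,0,0.008],[0,0,0]]
  ]
}}

```text
t: 6.85
eef_pos: [0.566, -0.1767, 0.1718]
ee_rot: [3.139, 0.001, 1.823]
wrist_force: [2.9, 0.8, 3.4]
grip_width: 0.011
```

Button contact began (upward force appears). Continue.

Request:
{"method": "step_arm", "body": {
  "plan": [
    [[0,0,0.004],[0,0,0]],
    [[0,0,0.008],[0,0,0]]
  ]
}}

```text
t: 7.05
eef_pos: [0.5659, -0.1768, 0.1637]
ee_rot: [3.139, 0.001, 1.823]
wrist_force: [3.4, 0.8, 2.4]
grip_width: 0.0113
```

Request:
{"method": "step_arm", "body": {
  "plan": [
    [[0,0,0.004],[0,0,0]],
    [[0,0,0.008],[0,0,0]]
  ]
}}

```text
t: 7.25
eef_pos: [0.5651, -0.1766, 0.1551]
ee_rot: [3.141, 0.0, 1.823]
wrist_force: [3.5, 1.7, 1.7]
grip_width: 0.0112
```

```bash
python3 go.py .5647 -.1766 .139 104.5
```

```text
t 7.25 pos [ 0.5651 -0.1766  0.1551] rot [1.7995e+02 1.0000e-02 1.0447e+02] w 0.0112 F [3.5 1.7 1.7] j [ 0.13  0.56  0.21  1.73 -0.15  0.87  0.66]
shift [ 0.0001 -0.0004  0.0161] turn [ 0.05  0.01 -0.03]
```

Request:
{"method": "step_arm", "body": {
  "plan": [
    [[0,0,0.004],[0,0,0]],
    [[0,0,0.008],[0,0,0]],
    [[0,0,0.009],[0,0,0]]
  ]
}}

```text
t: 7.55
eef_pos: [0.5636, -0.1767, 0.1451]
ee_rot: [-3.139, -0.001, 1.823]
wrist_force: [2.3, 0.2, -4.7]
grip_width: 0.0108
```

Request:
{"method": "step_arm", "body": {
  "plan": [
    [[0,0,0.003],[0,0,0]],
    [[0,0,0.005],[0,0,0]],
    [[0,0,0.006],[0,0,0]]
  ]
}}

```text
t: 7.85
eef_pos: [0.5635, -0.1769, 0.1396]
ee_rot: [-3.139, -0.001, 1.823]
wrist_force: [0.6, 0.7, -1.9]
grip_width: 0.0111
```

```bash
python3 go.py .5647 -.1766 .139 104.5; python3 - <<'E'
from station import eyes
import cv2
for n,b,f in(("side",(340,415,222,312),6),("top",(380,450,110,180),8)):
  im=eyes.camera(n)[:,:,::-1]; cv2.imwrite(f"pics/{n}7.png",im)
  cv2.imwrite(f"pics/{n}7c.png",cv2.resize(im[b[2]:b[3],b[0]:b[1]],None,fx=f,fy=f,interpolation=cv2.INTER_CUBIC))
E
```

```text
t 7.85 pos [ 0.5635 -0.1769  0.1396] rot [-1.7987e+02 -4.0000e-02  1.0444e+02] w 0.0111 F [ 0.6  0.7 -1.9] j [ 0.13  0.58  0.21  1.75 -0.15  0.83  0.66]
shift [-0.      0.0012  0.0006] turn [-0.13 -0.04 -0.06]
```

View pics/side7c.png

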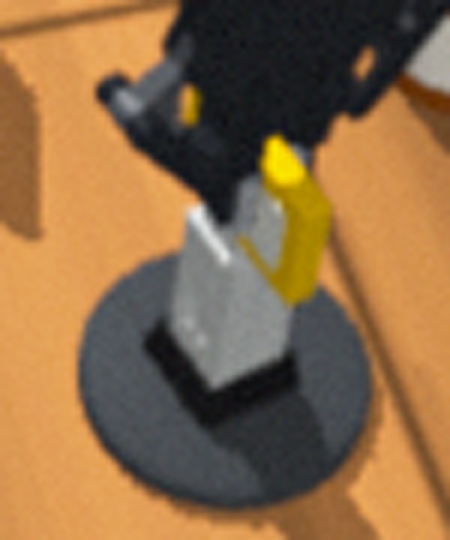

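View pics/top7c.png

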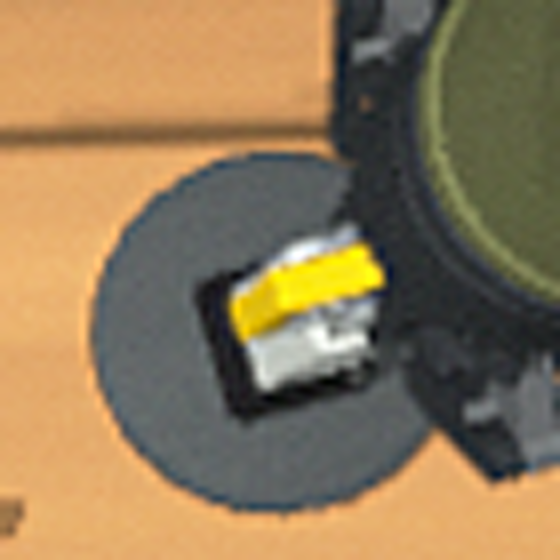

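Request:
{"method": "step_arm", "body": {
  "plan": [
    [[0,0,0.001],[0,0,0]],
    [[0,0,0.001],[0,0,0]]
  ]
}}

```text
t: 8.15
eef_pos: [0.5641, -0.1769, 0.1393]
ee_rot: [-3.141, -0.0, 1.823]
wrist_force: [-0.8, 0.7, 0.0]
grip_width: 0.0109
```

Request:
{"method": "step_arm", "body": {
  "plan": [
    [[0,0,0.001],[0,0,0]],
    [[0,0,0.001],[0,0,0]]
  ]
}}

```text
t: 8.35
eef_pos: [0.5642, -0.177, 0.1392]
ee_rot: [-3.142, 0.0, 1.823]
wrist_force: [-4.2, 1.3, 8.6]
grip_width: 0.0111
```

Request:
{"method": "step_arm", "body": {
  "plan": [
    [[0,0,0.001],[0,0,0]],
    [[0,0,0.001],[0,0,0]]
  ]
}}

```text
t: 8.55
eef_pos: [0.5643, -0.177, 0.1392]
ee_rot: [3.141, 0.0, 1.823]
wrist_force: [-5.9, 1.6, 16.4]
grip_width: 0.0109
```

Request:
{"method": "step_arm", "body": {
  "plan": [
    [[0,0,-0.002],[0,0,0]],
    [[0,0,-0.002],[0,0,0]]
  ]
}}

```text
t: 8.75
eef_pos: [0.5648, -0.1768, 0.1395]
ee_rot: [3.141, 0.0, 1.823]
wrist_force: [0.4, 0.5, -2.2]
grip_width: 0.0109
```

Request:
{"method": "step_arm", "body": {
  "plan": [
    [[0,0,0],[0,0,0]],
    [[0,0,0],[0,0,0]],
    [[0,0,0],[0,0,0]],
    [[0,0,0],[0,0,0]]
  ],
  "claw": 0.4
}}

```text
t: 9.15
eef_pos: [0.5647, -0.1768, 0.1392]
ee_rot: [-3.142, 0.0, 1.823]
wrist_force: [-0.8, 0.4, 0.3]
grip_width: 0.0514
```

Request:
{"method": "step_arm", "body": {
  "plan": [
    [[0,0,-0.02],[0,0,0]],
    [[0,0,-0.05],[0,0,0]],
    [[0,0,-0.09],[0,0,0]],
    [[0,0,-0.13],[0,0,0]],
    [[0,0,-0.15],[0,0,0]]
  ]
}}

```text
t: 9.65
eef_pos: [0.5655, -0.1773, 0.293]
ee_rot: [3.138, 0.003, 1.823]
wrist_force: [0.2, 0.4, -0.1]
grip_width: 0.0512
```

Request:
{"method": "step_arm", "body": {
  "plan": [
    [[-0.04,0,0],[0,0,0]],
    [[-0.09,0,0],[0,0,0]],
    [[-0.13,0,0],[0,0,0]],
    [[-0.15,0,0],[0,0,0]],
    [[-0.15,0,0],[0,0,0]]
  ]
}}

```text
t: 10.15
eef_pos: [0.6011, -0.3261, 0.2883]
ee_rot: [-3.14, 0.001, 1.818]
wrist_force: [0.2, -0.2, 0.1]
grip_width: 0.0514
```

```bash
python3 - <<'E'
from station import eyes
import cv2
for n,b,f in(("side",(340,415,222,312),6),("top",(380,450,110,180),8)):
  im=eyes.camera(n)[:,:,::-1]; cv2.imwrite(f"pics/{n}8.png",im)
  cv2.imwrite(f"pics/{n}8c.png",cv2.resize(im[b[2]:b[3],b[0]:b[1]],None,fx=f,fy=f,interpolation=cv2.INTER_CUBIC))
E
```

```text
(no output)
```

View pics/side8c.png

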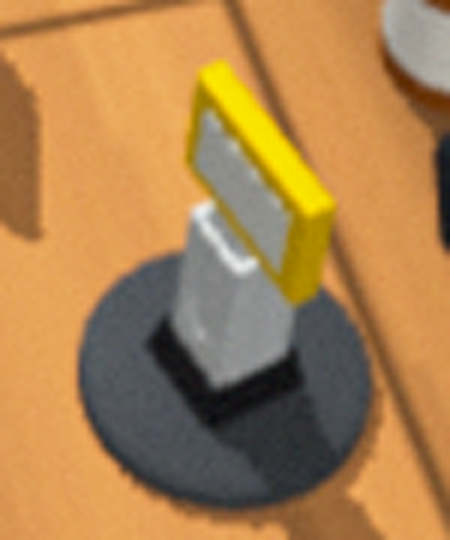

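View pics/top8c.png

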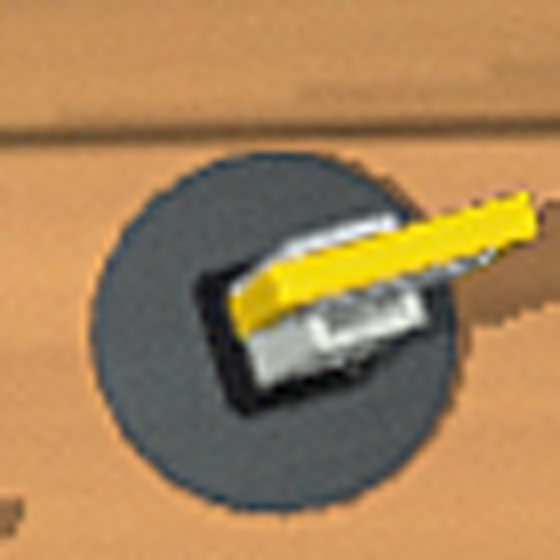

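View pics/side8.png

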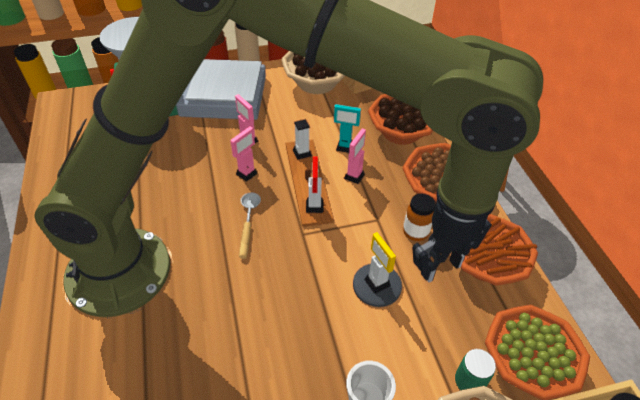

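```bash
python3 - <<'E'
from h import *
out=[]
for n,(x0,x1,y0,y1) in(("side",(340,415,222,312)),("top",(388,452,125,180))):
    im=cv2.imread(f"pics/{n}8.png");f=6.;u=cv2.resize(im[y0:y1,x0:x1],None,fx=f,fy=f,interpolation=cv2.INTER_CUBIC)
    for z,c in((.155,(0,0,255)),(.100,(255,0,0))):
        q=(proj(n,pose([(.006,.035,z),(.006,-.035,z),(-.006,-.035,z),(-.006,.035,z)],.5652,-.1768,0,np.radians(14.5)))-[x0,y0]+.5)*f-.5
        cv2.polylines(u,[np.round(q).astype(int)],True,c,1)
    out.append(u)
h=max(o.shape[0] for o in out)
cv2.imwrite("pics/ov8.png",np.hstack([cv2.copyMakeBorder(o,0,h-o.shape[0],0,6,0) for o in out]))
E
```

```text
(no output)
```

View pics/ov8.png

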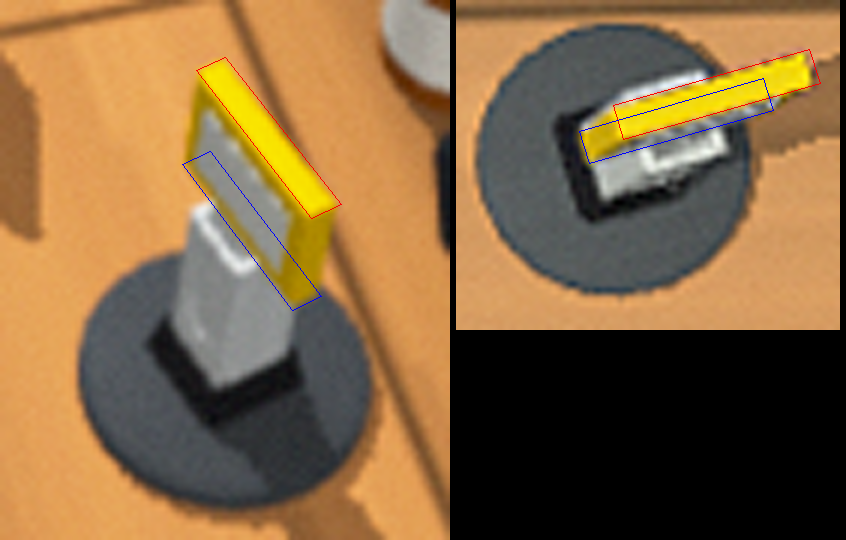

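```bash
python3 -c "
from station import arm
s=arm.state();print(s['t'],s['wrist_force'].round(1));print(arm.job_done())"
```

```text
10.25 [0.5 0.8 0.2]
the job is handed in; nothing more can be done
None
```

The yellow sign is off its peg and standing upright on the counter stand, let go, with its tube pressed down to the foot. The job was handed in at about 10.3 s.

**Fit:** on the way down the sideways push from the button rose to about 3.5 N, then fell to about 0.6 N near the bottom. The tube then stopped firmly at a tool height of 139.2 mm, with 16 N of downward push. That matches the 139.3 mm at which I gripped it on the rack, so it is fully home and did not slip in the fingers.

**After release:**
- Both cameras show the board within about 1–2 mm of the fully-home position.
- The red sign is still on its peg, and the gripper is well clear with about zero wrist force.

**Not confirmed:**
- I could not see the button itself, because the board and tube hide it from both cameras. That it popped out rests on the drop in force and the seated height.
- The cameras disagreed by a few mm on the centre of the stand's foot. I lined the tube up against the stub within the same pictures instead.

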